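# Lock the lamp cover of the microscope's light source

## Robot

A 6-joint arm with a two-finger parallel gripper is mounted at the origin on the work surface. World frame = base frame: x ahead of the robot, y to its left, z up, the work surface at z = 0. Lengths are in mm, angles in degrees, forces in N, time in s.
With the tool pointing down it reaches from about 350 to 1000 mm from the base axis. Payload 7.1 kg.
Tool frame: the origin (TCP) lies on the centre line of the jaws, within the pads' length; the fingertips stand 14 mm ahead of it and the grasp point (between the pads) lies 5 mm behind it; z points along the fingers, y is the line along which they close (so a half turn about z gives the same grasp; the last joint's range is limited). The gripper opens to 85 mm and grips with 20 to 120 N. Pads are 22 mm wide; open, the fingers measure 114 mm over their backs; the gripper's body (76 mm by 85 mm) begins 54 mm behind the grasp point. The pads swing forward as they close: fully open they stand 13 mm farther back than shut.
Start: joints at [73.912, 24.242, 93.386, -0, 62.372, -1.089], TCP at [161.731, 603.695, 245.319] pointing down, gripper open.
Joint ranges: [-172.04, 172.04], [-51.8, 120.97], [4.93, 147.93], [-75.15, 255.16], [6.16, 154.13], [-145.62, 145.62]. Speed limits (degrees/s): [136.94, 136.94, 172.46, 180, 180, 180].

## Interface

Orientations are given as [roll, pitch, yaw] about the fixed x, y, z axes, in that order (R = Rz(yaw) Ry(pitch) Rx(roll)).
In Python, from station import robot gives the robot as it stands.
- The arm moves only by the tool carry_out, never from a script. Its argument "steps" is a list that holds one entry, the list of rows, each a list of 7 numbers: the shift along the tool's x, y, z in m, then the turn, a rotation vector about the tool's x, y, z in rad, then the finger opening in m, from 0 to 0.0854. In form: [[[dx, dy, dz, ax, ay, az, jaw], ...]]. A call has 1 to 12 rows; each row shifts and turns the commanded pose from where the row before left it, along the tool's axes as they then stand; what a row does not reach is not made up. A row lasts 1/8 s, in which the tool goes at most 62.5 mm and 10.7 degrees, less where a joint would pass 70% of its speed; a pose out of reach is approached as far as the arm can. A call is refused whole if a number of a shift passes 0.0625 or a number of a turn 0.188, either way. A call with a gripper value outside its range is refused whole. The fingers move at their own pace and stop on an object; "newtons" is the grip in N (left out, the last holds). Time passes only in rows, so rows that do not move let the fingers close. It gives the time, the measured TCP pose, the force, the opening and the grip force at its end, in the units of the state.
- robot.observe(): the state, without advancing time (a new reading comes with each control period).
- robot.snapshot(name): name is "scene" or "top" or "wrist"; returns a dict with "frame" (420x560x3 uint8, red, green, blue), "vfov" (degrees; the focal length in pixels is half the picture's height over the tangent of half this angle, whatever the lens; pixels are square), "cx", "cy" (the principal point, pixels), "view" (4x4, takes a point from world to camera coordinates); the wrist camera has in their place "T_tool_cam" (4x4, takes a point from camera to tool coordinates, whose origin is the TCP and whose axes are the flange's). Camera axes: x right, y down, z forward; pixel columns grow to the right and rows downward; lengths in mm; the calibration is good to about 2 mm. A picture is of the moment at which its call begins: read the wrist's pose just before it. There is no depth.
- robot.job_done(): hands the job in; it is judged then, once.
Trained networks look in the newest picture that a camera, given by its name, has taken for a name from the list of things; names that differ only in an ending like _2 or _b are one class to them, and where a whole thing is asked for, a point or a joint stands for the part that bears it (a point fixed in the world has none). Each returns a list of dicts, best first, with "confidence" (0 to 1); they miss things now and then, are a little off and sometimes report something else, mostly with a low value. They report only what shows in the picture. A call takes as long as a camera call.
- robot.find_in(camera, target): "position" ([x, y, z] in mm, in world coordinates, good to about 4 mm: the middle of the surface that is visible of it).
The state is a dict: "time": time; "joint_pos": joint angles; "qd": joint speeds; "tau": joint torques, N m; "tool_pos": TCP position; "ee_rot": TCP orientation; "force": force on the tool from outside, world axes, zero at the start; "torque": the same for the moment, N m; "opening": finger opening in mm; "grip_force": force on a finger pad.
Only numpy, scipy, OpenCV 4.12 (cv2) and the standard library are available. Lean on these libraries where they do the work, as an engineer would, in place of code of your own. Each camera call takes 0.05 s, during which the arm holds its last target. There are 200 camera calls.

## Task

The blue lamp cover of the white light-source box is standing slightly ajar. Set your fingertips in the slot of its round black dial, press the cover down shut, and while holding it down turn the dial a quarter turn clockwise (seen from above) until the cover is locked, then take your fingers clear. Only push and turn with the fingertips, without forcing: do not grip or lift the cover, and leave everything else on the bench where it stands.

Things in the scene. Friction and masses are not known exactly. Their poses are not given: they have to be found in the camera images.
- lightbox: White light-source box, fixed, 230 (x) x 170 (y) x 90 mm high; origin at the centre of its underside, on the bench; its -x side is the front, z up. The front 165 mm of its top is the blue hinged cover, the rear a fixed deck. With the cover shut the dial's axis is at x -65, y 0 mm; heights above the bench: cover top 98, slot floor 101, top of dial and collar 115 mm.
- cover (a joint): Angle of the blue cover, rad: 0 shut (level), positive raised at the front. Hinge line across the box at its x = +50 mm, 92 mm above the bench. A spring holds it ajar at about 0.14 (dial 16 mm higher); pressing it shut at the dial takes 3 to 4 N, firm stop at -0.012. Let go unlocked, it springs up again; locked, it rises about 2 mm and stays.
- dial (a joint): Turn of the dial, rad, clockwise from above: 0 unlocked, slot along the box's x; 1.57 locked, slot along its y, towards two green dots; stop at 1.62. Starts at 0 to 0.45, stays where left, friction 0.05 Nm. From about 0.9 on its tongue runs under a catch in the box, only if the cover is pressed shut; turned with the cover up, it lies above the catch and keeps the cover from shutting.
- slot (a point): Centre of the slot's floor, on the dial's axis; x along the slot, z up out of it (tilts with the cover). Black round dial, 68 mm across, with a straight slot 30 mm wide, 68 long, 14 deep across its middle, yellow floor. A fixed aluminium collar, 84 mm outside, 72 inside, as high as the dial, closes the slot's ends.
- filter: Grey filter cap, 40 mm across, 18 mm high, standing on the rear deck of the box; origin at the centre of its underside. To be left alone.
- reagent: Amber jar with a blue cap, 56 mm across, 100 mm high, left of the box; origin at the centre of its underside. To be left alone.
- driver: Screwdriver with a red handle, 160 mm long, lying right of the box; origin at the centre of its underside. To be left alone.
- beaker: Glass beaker, 70 mm across, 90 mm high; origin at the centre of its underside. To be left alone.
- slidebox: Orange open slide tray, 100 x 80 x 35 mm; origin at the centre of its underside. To be left alone.
- dish: White dish, 90 mm across, 18 mm high; origin at the centre of its underside. To be left alone.
- wash: White bottle with a red cap, 60 mm across, 130 mm high; origin at the centre of its underside. To be left alone.

How it is judged:
By the outcome, as a careful person would: the job done as asked, in the order asked, and still so for the second after the job is handed in, with the robot touching nothing.
It also fails if it takes over 35 s, if anything falls off the work surface, if the arm or the gripper's body presses on something with over 40 N, if the wrist force passes 120 N, or if a joint passes its speed limit or range.

## Working session

There is one attempt and no reset: what is moved stays moved. The work goes in short steps, Python scripts to look and compute and a tool call to move; the robot and the scene stay as the last step left them, time stands still between calls to the robot, and variables do not carry over. Pictures are saved under pics/ and viewed, at most 10 in all, crops included, and the job is handed in when it is done.

Besides the shell and the picture viewer there is one more tool, called after "Call:" as name(argument=value, ...) on one line, values as JSON. carry_out: Moves the arm, as the interface text tells. Its arguments: {"type":"object","properties":{"steps":{"type":"array","items":{"type":"array","items":{"type":"array","items":{"type":"number"}}}},"newtons":{"type":"number"}},"required":["steps"]}

```bash
mkdir -p pics
cat > h.py <<'E'
import numpy as np,cv2
from station import robot
from scipy.spatial.transform import Rotation as R
def snap(n,f):
    s=robot.snapshot(n); cv2.imwrite('pics/'+f,cv2.cvtColor(s['frame'],cv2.COLOR_RGB2BGR)); return s
def cam(s,st=None):
    if 'view' in s: return np.linalg.inv(np.array(s['view']))
    T=np.eye(4);T[:3,:3]=R.from_euler('xyz',st['ee_rot'],degrees=True).as_matrix();T[:3,3]=st['tool_pos']
    return T@np.array(s['T_tool_cam'])
def ray(s,C,u,v,z):
    f=s['frame'].shape[0]/2/np.tan(np.radians(s['vfov']/2))
    d=C[:3,:3]@[(u-s['cx'])/f,(v-s['cy'])/f,1]; o=C[:3,3]
    return o+d*(z-o[2])/d[2]
E
python3 - <<'E'
from h import *
st=robot.observe();print(st)
a=snap('top','top.png');b=snap('scene','scene.png')
for c in ('top','scene'):
  for t in ('lightbox','slot','dial','filter'): print(c,t,[(np.round(x['position'],1),round(x['confidence'],2)) for x in robot.find_in(c,t)][:2])
im=np.hstack([cv2.imread('pics/top.png'),cv2.imread('pics/scene.png')])
cv2.imwrite('pics/t2.png',cv2.resize(im,(800,300)))
E
```

```text
{'time': 0.0, 'joint_pos': array([ 7.39101020e+01,  2.42836852e+01,  9.34341001e+01,  8.12570985e-04,
        6.23720234e+01, -1.08715177e+00]), 'qd': array([ 0.05283788, -0.0641638 ,  0.09500581, -0.11274581,  0.00919049,
       -0.01444272]), 'tau': array([ 1.56974951e-03, -5.57373834e+01, -2.81747872e+01,  5.54064297e-05,
        7.08728767e-03,  9.52802083e-06]), 'tool_pos': array([161.59514647, 603.18101373, 244.53551326]), 'ee_rot': array([-1.79910221e+02, -2.42316041e-03,  1.64996875e+02]), 'force': array([ 0.56959896, -0.03955365,  1.08599498]), 'torque': array([ 0.03731881, -0.02456323, -0.0291177 ]), 'grip_force': 0.0, 'opening': 85.43938789802347}
top lightbox [(array([650.2,  66.1, 106.3]), 0.68)]
top slot [(array([605.8,  43.4, 119.1]), 0.6)]
top dial [(array([603. ,  40.1, 118.8]), 0.78)]
top filter []
scene lightbox [(array([673.5,  33.3,  88.2]), 0.62)]
scene slot [(array([607.4,  51.6, 127.3]), 0.62)]
scene dial [(array([609.1,  52.1, 128.2]), 0.73)]
scene filter [(array([606.5,  53.5, 127.4]), 0.67), (array([723.3, 125. , 108.7]), 0.53)]
```

View pics/top.png

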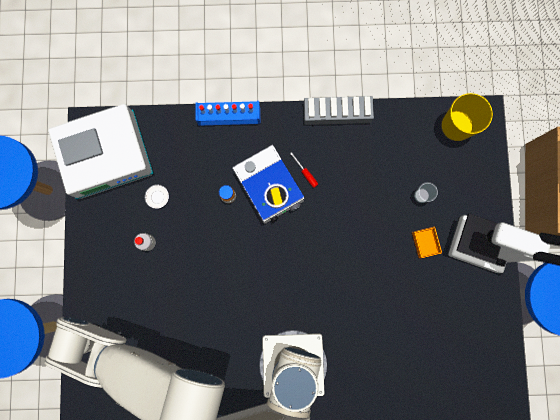

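View pics/scene.png

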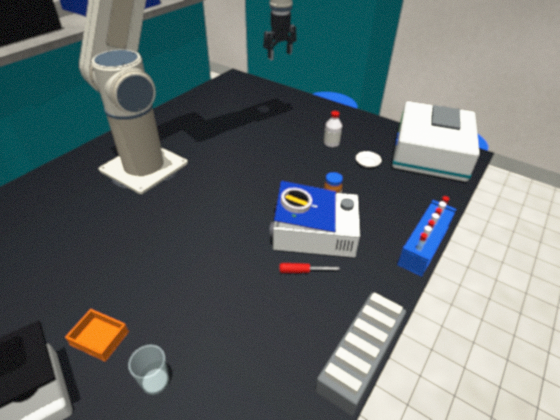

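The top view shows the lightbox around (268,185), yawed about +27°, with the dial at (277,196) and its slot nearly along world x. The scene view agrees: dial at (295,200), and nothing tall lies in the way.

Call:
carry_out(steps=[[[-0.048,-0.0353,-0.005,0,0,0,0.03],[-0.048,-0.0353,-0.005,0,0,0,0.03],[-0.048,-0.0353,-0.005,0,0,0,0.03],[-0.048,-0.0353,-0.005,0,0,0,0.03],[-0.048,-0.0353,-0.005,0,0,0,0.03],[-0.048,-0.0353,-0.005,0,0,0,0.03],[-0.048,-0.0353,-0.005,0,0,0,0.03],[-0.048,-0.0353,-0.005,0,0,0,0.03],[-0.048,-0.0353,-0.005,0,0,0,0.03],[-0.048,-0.0353,-0.005,0,0,0,0.03],[-0.048,-0.0353,-0.005,0,0,0,0.03],[-0.048,-0.0353,-0.005,0,0,0,0.03]]])

```text
time: 2.0
tool_pos: [609.5, 43.7, 305.7]
ee_rot: [180.0, 0.0, 165.0]
force: [1.4, 0.6, 1.0]
opening: 30.3
grip_force: 0.0
```

Call:
carry_out(steps=[[[0,0,0,0,0,0.18,0.03],[0,0,0,0,0,0.18,0.03],[0,0,0,0,0,0.18,0.03],[0,0,0,0,0,0.18,0.03],[0,0,0,0,0,0.18,0.03],[0,0,0,0,0,0.18,0.03],[0,0,0,0,0,0,0.03],[0,0,0,0,0,0,0.03]]])

```text
time: 3.0
tool_pos: [608.5, 45.5, 305.3]
ee_rot: [180.0, -0.0, 103.3]
force: [0.9, -0.1, -0.8]
opening: 29.8
grip_force: 0.0
```

Run:
```python
from h import *
st=robot.observe();print(st['time'],st['tool_pos'],st['ee_rot'],st['opening'],st['joint_pos'],st['force'])
s=snap('wrist','w1.png');print(s['vfov'],np.round(s['T_tool_cam'],2))
for t in ('lightbox','slot','dial','filter'): print(t,[(np.round(x['position'],1),round(x['confidence'],2)) for x in robot.find_in('wrist',t)][:2])
```

```text
3.0 [608.45390938  45.45194527 305.33975512] [ 1.79999561e+02 -1.47326514e-03  1.03319343e+02] 29.798248918847936 [ 3.15384782e+00  1.94933018e+01  9.21504434e+01  1.64348818e-03
  6.83560828e+01 -1.01661017e+01] [ 0.9133319  -0.10166756 -0.78770023]
70.7651587909111 [[  -0.     -0.96   -0.29   74.26]
 [   1.      0.     -0.      0.63]
 [   0.     -0.29    0.96 -128.87]
 [   0.      0.      0.      1.  ]]
lightbox [(array([646.7,  73.1, 108.9]), 0.97)]
slot [(array([604. ,  42.7, 125.2]), 0.93)]
dial [(array([604.1,  38.4, 127.2]), 0.76), (array([ 450.9, -467.1,   18.4]), 0.5)]
filter [(array([719.3, 140.4, 109.9]), 0.93)]
```

View pics/w1.png

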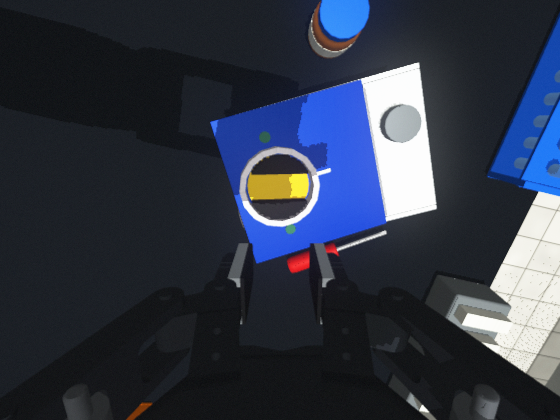

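The wrist view shows the dial at (280,187), with the yellow slot almost along the image x (tool y). The green dots are at (265,137) and (290,229), and the white rear deck runs from (419,64) to (436,209).

Run:
```python
from h import *
st=robot.observe();s=snap('wrist','w2.png');C=cam(s,st)
h=cv2.cvtColor(s['frame'],cv2.COLOR_RGB2HSV)
m=cv2.inRange(h,(18,120,90),(35,255,255));m[:130]=0;m[240:]=0;m[:,:230]=0;m[:,330:]=0
n,l,ss,c=cv2.connectedComponentsWithStats(m);k=1+np.argmax(ss[1:,4]);print(ss[k])
v,u=np.where(l==k)
P=np.array([ray(s,C,a,b,117)[:2] for a,b in zip(u,v)],np.float32);print('slot rect',cv2.minAreaRect(P),P.mean(0))
for q in [(419,64),(436,209),(362,79),(386,222)]: print('deck',ray(s,C,*q,90)[:2].round(1))
for q in [(265,137),(290,229)]: print('green',ray(s,C,*q,112)[:2].round(1))
for q in [(240,187),(320,187),(280,147),(280,227)]: print('collar',ray(s,C,*q,131)[:2].round(1))
for r in range(2):
  snap('wrist','w2.png')
  for t in ('slot','filter'): print(t,[(np.round(x['position'],1),round(x['confidence'],2)) for x in robot.find_in('wrist',t)][:1])
```

```text
[ 248  173   60   28 1496]
slot rect ((606.26708984375, 40.858863830566406), (65.41947937011719, 30.632999420166016), 13.175994873046875) [605.96924  41.41198]
deck [724.  199.5]
deck [802.8  51.2]
deck [669.4 171.6]
deck [748.8  21.1]
green [581.3  89.7]
green [632.2  -6.7]
collar [567.2  34.9]
collar [649.4  54.2]
collar [598.8  85.2]
collar [6.186e+02 5.000e-01]
slot [(array([606.4,  42.4, 126.9]), 0.64)]
filter [(array([717.5, 139.3, 107.4]), 0.58)]
slot [(array([605.5,  40.5, 125.5]), 0.7)]
filter [(array([716.1, 137.8, 106.8]), 0.94)]
```

Call:
carry_out(steps=[[[-0.0033,-0.0033,0.03,0,0,0,0.026],[0,0,0.04,0,0,0,0.026],[0,0,0.04,0,0,0,0.026],[0,0,0.03,0,0,0,0.026],[0,0,0.01,0,0,0,0.026],[0,0,0,0,0,0,0.026],[0,0,0,0,0,0,0.026]]])

```text
time: 4.47
tool_pos: [607.0, 41.5, 156.7]
ee_rot: [179.9, 0.0, 103.1]
force: [-1.1, 0.0, 0.4]
opening: 26.0
grip_force: 0.0
```

Run:
```python
from h import *
st=robot.observe();print(st['time'],st['tool_pos'],st['ee_rot'],st['force'])
s=snap('wrist','w3.png')
print([(np.round(x['position'],1),round(x['confidence'],2)) for x in robot.find_in('wrist','slot')][:1])
```

```text
4.475 [606.99730432  41.53996425 156.74466062] [1.79868427e+02 2.47753399e-02 1.03123545e+02] [-1.07541933  0.01360233  0.39085071]
[(array([607.4,  46. , 128. ]), 0.85)]
```

View pics/w3.png

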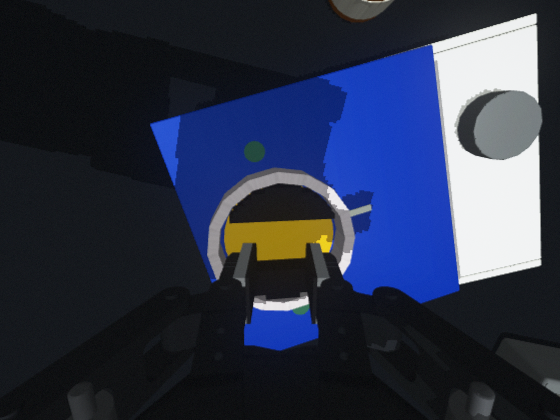

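The fingers are centred left-right on the slot, which spans columns 226 to 335. I'll check the other direction from the slot's far edge at row 221.

Run:
```python
from h import *
st=robot.observe();s=snap('wrist','w4.png');C=cam(s,st)
T=np.array(st['tool_pos']);M=R.from_euler('xyz',st['ee_rot'],degrees=True).as_matrix()
for q in [(226,240),(335,235),(250,221),(310,219),(229,222),(333,219)]: print(q,(M.T@(ray(s,C,*q,117)-T)).round(1))
```

```text
(226, 240) [ -1.3 -33.4  39.7]
(335, 235) [ 2.  34.  39.8]
(250, 221) [ 11.2 -18.2  39.7]
(310, 219) [12.5 18.2 39.8]
(229, 222) [ 10.6 -31.   39.7]
(333, 219) [12.5 32.2 39.8]
```

Call:
carry_out(steps=[[[0.0015,-0.0005,0.008,0,0,0,0.026],[0,0,0.008,0,0,0,0.026],[0,0,0.005,0,0,0,0.026],[0,0,0.004,0,0,0,0.026],[0,0,0,0,0,0,0.026]]])

```text
time: 5.25
tool_pos: [605.0, 42.8, 129.9]
ee_rot: [-180.0, -0.0, 103.1]
force: [-0.1, 0.0, 0.0]
opening: 26.0
grip_force: 0.2
```

Call:
carry_out(steps=[[[0,-0.0005,0.005,0,0,0,0.026],[0,0,0.003,0,0,0,0.026],[0,0,0,0,0,0,0.026]]])

```text
time: 5.62
tool_pos: [604.7, 42.6, 122.2]
ee_rot: [-180.0, 0.0, 103.1]
force: [-0.9, -1.0, 1.5]
opening: 25.9
grip_force: 0.7
```

Call:
carry_out(steps=[[[0,0,0.003,0,0,0,0.026],[0,0,0.003,0,0,0,0.026],[0,0,0,0,0,0,0.026]]])

```text
time: 6.0
tool_pos: [604.6, 42.6, 116.1]
ee_rot: [-180.0, 0.0, 103.1]
force: [-1.1, -1.3, 2.9]
opening: 25.9
grip_force: 1.2
```

Call:
carry_out(steps=[[[0,0,0.002,0,0,0,0.026],[0,0,0.001,0,0,0,0.026],[0,0,0,0,0,0,0.026]]])

```text
time: 6.38
tool_pos: [604.6, 42.7, 113.6]
ee_rot: [-180.0, -0.0, 103.1]
force: [-1.9, -2.1, 5.5]
opening: 25.9
grip_force: 2.8
```

Run:
```python
from h import *
s=snap('wrist','w5.png');st=robot.observe();print(st['time'],st['tool_pos'],st['force'],st['torque'])
for i in range(4):
  robot.snapshot('wrist');print(robot.observe()['force'].round(1))
```

```text
6.425 [604.64896761  42.70273542 113.59296789] [-2.57238119 -2.2346329   5.97007815] [-0.22924568  0.3574795  -0.06837032]
[-3.6 -2.6  5.2]
[-2.2 -2.1  5.1]
[-3.8 -2.2  5.1]
[-2.  -1.8  6.2]
```

View pics/w5.png

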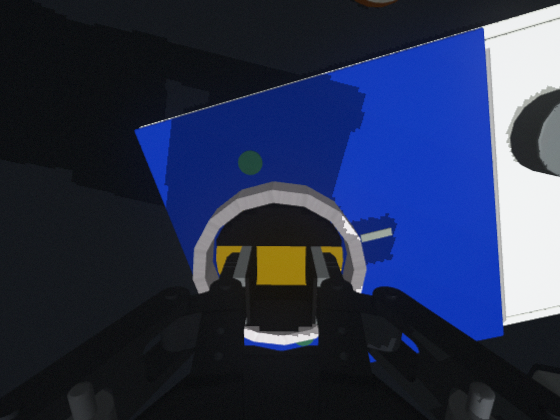

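The fingers are both in the slot, on the yellow floor (cols 217–342), inside the collar. I'll press on to the stop.

Call:
carry_out(steps=[[[0,-0.0005,0.001,0,0,0,0.026],[0,0,0.0005,0,0,0,0.026],[0,0,0,0,0,0,0.026]]])

```text
time: 7.0
tool_pos: [604.7, 42.7, 113.4]
ee_rot: [179.9, 0.0, 103.1]
force: [-4.4, -1.9, 14.5]
opening: 25.9
grip_force: 7.4
```

Call:
carry_out(steps=[[[0,-0.0005,0.001,0,0,0,0.026],[0,0,0,0,0,0,0.026],[0,0,0,0,0,0,0.026]]])

```text
time: 7.38
tool_pos: [604.7, 42.7, 113.3]
ee_rot: [179.8, 0.0, 103.1]
force: [-5.8, -1.1, 20.4]
opening: 25.7
grip_force: 10.5
```

Call:
carry_out(steps=[[[0,0,-0.0005,0,0,0.1,0.026],[0,0,0,0,0,0.1,0.026],[0,0,0,0,0,0.1,0.026],[0,0,0,0,0,0.1,0.026],[0,0,0,0,0,0,0.026]]])

```text
time: 8.0
tool_pos: [605.1, 42.5, 113.3]
ee_rot: [179.8, -0.0, 80.1]
force: [-3.1, -1.6, 15.7]
opening: 25.8
grip_force: 8.0
```

Run:
```python
from h import *
st=robot.observe();print(st['time'],st['tool_pos'],st['ee_rot'],st['force'],st['torque'])
```

```text
8.0 [605.08818664  42.52585546 113.3138551 ] [ 1.79815100e+02 -3.79043944e-02  8.01362083e+01] [-3.14408827 -1.61816051 15.72884769] [-0.37765389  0.46203679 -0.0176473 ]
```

Call:
carry_out(steps=[[[0,0,0,0,0,0.1,0.026],[0,0,0,0,0,0.1,0.026],[0,0,0,0,0,0.1,0.026],[0,0,0,0,0,0.1,0.026],[0,0,0,0,0,0.1,0.026],[0,0,0,0,0,0,0.026]]])

```text
time: 8.75
tool_pos: [605.4, 42.0, 113.3]
ee_rot: [179.8, -0.1, 51.5]
force: [-1.9, -5.3, 16.4]
opening: 25.7
grip_force: 7.6
```

Call:
carry_out(steps=[[[0,0,0,0,0,0.1,0.026],[0,0,0,0,0,0.1,0.026],[0,0,0,0,0,0.1,0.026],[0,0,0,0,0,0.1,0.026],[0,0,0,0,0,0,0.026]]])

```text
time: 9.38
tool_pos: [605.4, 41.4, 113.3]
ee_rot: [179.8, -0.2, 28.6]
force: [-1.8, -7.5, 15.8]
opening: 26.1
grip_force: 7.5
```

Run:
```python
from h import *
st=robot.observe();print(st['time'],st['tool_pos'],st['ee_rot'],st['force'],st['torque'])
snap('wrist','w6.png')
```

```text
9.375 [605.42613231  41.44136846 113.34035971] [ 1.79824393e+02 -1.60445210e-01  2.85867333e+01] [-1.81249992 -7.46659879 15.78131033] [-1.24875637  0.36214222 -0.0520667 ]
```

View pics/w6.png

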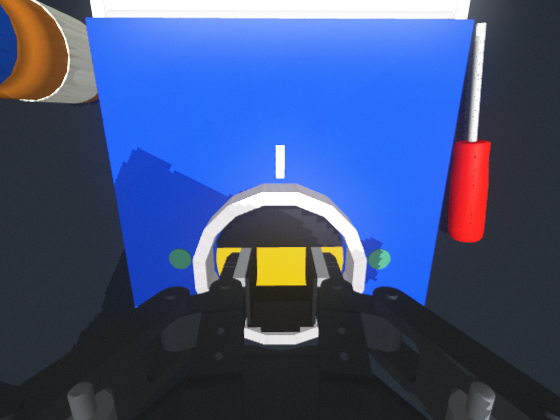

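The slot now points at the two green dots (180,258) and (379,258), about 1.55 to 1.57 rad. A slight further turn, then I'll release straight up.

Call:
carry_out(steps=[[[0,0,0,0,0,0.03,0.026],[0,0,0,0,0,0.01,0.026],[0,0,0,0,0,0,0.026]]])

```text
time: 9.8
tool_pos: [605.5, 41.4, 113.3]
ee_rot: [179.8, -0.2, 26.4]
force: [-1.9, -6.3, 15.5]
opening: 26.3
grip_force: 7.6
```

Call:
carry_out(steps=[[[0,0,-0.001,0,0,0,0.026],[0,0,-0.001,0,0,0,0.026],[0,0,-0.001,0,0,0,0.026],[0,0,-0.001,0,0,0,0.026],[0,0,-0.002,0,0,0,0.026],[0,0,0,0,0,0,0.026]]])

```text
time: 10.55
tool_pos: [602.9, 42.6, 116.9]
ee_rot: [-180.0, 0.1, 26.3]
force: [0.4, -0.3, -1.0]
opening: 25.5
grip_force: 0.0
```

Run:
```python
from h import *
st=robot.observe();print(st['time'],st['tool_pos'],st['ee_rot'],st['force'],st['torque'])
```

```text
10.55 [602.87644533  42.60847953 116.86466921] [-1.79951338e+02  9.51305825e-02  2.63488783e+01] [ 0.43804049 -0.27882292 -1.00135043] [0.02462284 0.00652595 0.03581391]
```

Call:
carry_out(steps=[[[0,0,-0.005,0,0,0,0.026],[0,0,-0.01,0,0,0,0.026],[0,0,-0.02,0,0,0,0.026],[0,0,-0.03,0,0,0,0.026],[0,0,-0.04,0,0,0,0.026],[0,0,-0.04,0,0,0,0.026],[0,0,0,0,0,0,0.026],[0,0,0,0,0,0,0.026]]])

```text
time: 11.55
tool_pos: [603.5, 42.5, 263.0]
ee_rot: [180.0, -0.0, 26.3]
force: [-0.0, 0.1, 0.0]
opening: 26.1
grip_force: 0.0
```

Run:
```python
from h import *
st=robot.observe();print(st['time'],st['tool_pos'],st['force'])
s=snap('wrist','w7.png');C=cam(s,st)
h=cv2.cvtColor(s['frame'],cv2.COLOR_RGB2HSV)
m=cv2.inRange(h,(18,120,90),(35,255,255))
n,l,ss,c=cv2.connectedComponentsWithStats(m);k=1+np.argmax(ss[1:,4]);v,u=np.where(l==k)
P=np.array([ray(s,C,a,b,103)[:2] for a,b in zip(u,v)],np.float32);print(ss[k],cv2.minAreaRect(P))
print(robot.find_in('wrist','slot')[:1])
```

```text
11.55 [603.45481353  42.45591848 263.00795272] [-0.01972914  0.10891134  0.03996197]
[ 249  178   67   27 1689] ((603.1687622070312, 40.68048858642578), (27.12253189086914, 66.76046752929688), 26.34712028503418)
[{'position': [604.6, 41.0, 113.6], 'confidence': 0.58}]
```

View pics/w7.png

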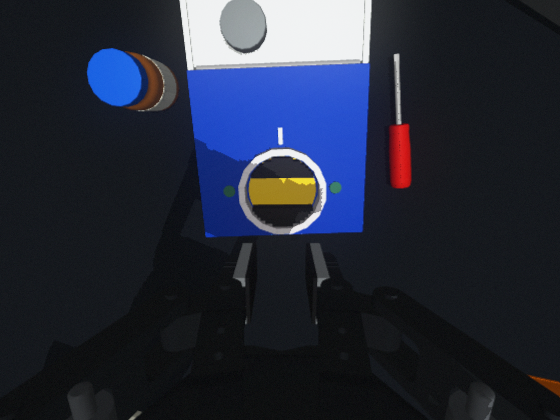

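The slot lies along the green dots (229,191)–(336,187), the cover stays down, and the neighbouring objects haven't moved.

```bash
python3 -c "
from station import robot
print(robot.job_done())"
```

```text
the job is handed in; nothing more can be done
None
```

The cover was pressed shut and the dial turned clockwise to about 1.6 rad while held down; after release the cover stayed down with the fingers clear, and the job is handed in (no verdict was returned).

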